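# Gather the jar lids in the tote's picking corner and hold it tipped over the basin

## Robot

A 6-joint arm with a two-finger parallel gripper is mounted at the origin on the work surface. World frame = base frame: x ahead of the robot, y to its left, z up, the work surface at z = 0. Lengths are in m, angles in degrees, forces in N, time in s.
With the tool pointing down it reaches from about 0.4 to 0.925 m from the base axis. Payload 12.5 kg.
Tool frame: the origin (TCP) lies on the centre line of the jaws, within the pads' length; the fingertips stand 22 mm ahead of it and the grasp point (between the pads) lies 3 mm ahead of it (nose_length is the distance from the TCP to the fingertips, in m); x points along the fingers, y is the direction in which the jaws open and shut, and the axes are right-handed (so a half turn about x gives the same grasp; the last joint's range is limited). The gripper opens to 95 mm and grips with 3 to 60 N. Pads are 20 mm wide; open, the fingers measure 119 mm over their backs; the gripper's body (75 mm by 180 mm) begins 59 mm behind the grasp point.
Start: joints at [-70.967, 28.126, 89.318, -0, 62.55, -6.05], TCP at [0.265, -0.566, 0.237] pointing down, gripper open.
Joint ranges: [-177.58, 177.58], [-47.91, 125.51], [2.72, 160], [-65.01, 245.01], [3.68, 167.84], [-153.87, 153.87]. Speed limits (degrees/s): [127.2, 127.2, 159.86, 180, 180, 180].

## Interface

Orientations are given as [roll, pitch, yaw] about the fixed x, y, z axes, in that order (R = Rz(yaw) Ry(pitch) Rx(roll)).
In Python, from bench import * gives the robot as it stands.
- The arm moves only by the tool play_rows, never from a script. Its argument "motion" is text: rows parted by semicolons, each of 6 numbers parted by spaces: the shift along the tool's x, y, z in m, then the turn, a rotation vector about the tool's x, y, z in degrees. In form: tx ty tz rx ry rz; .... A call has 1 to 20 rows; each row is the pose to reach, as a shift and turn from the pose commanded when the call began, along the tool's axes at that moment; what a row does not reach only later rows make up. A row lasts 1/12 s, in which the tool goes at most 41.7 mm and 7.16 degrees, less where a joint would pass 70% of its speed; a pose out of reach is approached as far as the arm can. A call with a gripper value outside its range is refused whole. "claw" is the closure in counts, from 0 (fully open) to 255 (shut), set as the call begins (left out, the last holds). The fingers move at their own pace and stop on an object; "squeeze" is the grip in N (left out, the last holds). Time passes only in rows, so rows that repeat a pose let the fingers close. It gives the time, the measured TCP pose, the force and the opening at its end, in the units of the state.
- get_state(): the state, without advancing time (a new reading comes with each control period).
- read_camera(name): name is "scene" or "top" or "wrist"; returns the picture (384x512x3 uint8, red, green, blue); there is no depth.
- get_calibration(name): a dict with "K" (3x3 intrinsics, pixels), "pose" (4x4, takes a point from camera to world coordinates); the wrist camera has in their place "tool_from_camera" (4x4, takes a point from camera to tool coordinates, whose origin is the TCP and whose axes are the tool frame's). Camera axes: x right, y down, z forward; pixel columns grow to the right and rows downward; lengths in m; the calibration is good to about 2 mm. A picture is of the moment at which its call begins: read the wrist's pose just before it. get_calibration takes no time and is no camera call.
- sign_off(): hands the job in, once; it reports no verdict.
The state is a dict: "t": time; "joint_positions": joint angles; "joint_vel": joint speeds; "effort": joint torques, N m; "eef_pos": TCP position; "eef_rot": TCP orientation; "force": force on the tool from outside, world axes, zero at the start; "moment": the same for the moment, N m; "opening": opening from 0.0 (shut) to 1.0 (fully open).
Only numpy, scipy, OpenCV 4.12 (cv2) and the standard library are available. Lean on these libraries where they do the work, as an engineer would, in place of code of your own. Each camera call takes 0.05 s, during which the arm holds its last target. There are 200 camera calls.

## Task

Lift the plywood tote by its bar handle and tip it well over towards its green cut-down corner, so that all five blue jar lids slide together into that corner, without spilling any. Finish while holding it up like that, tipped and still, with the green corner in the air over the terracotta basin, no more than a hand's breadth above the rim and resting on nothing, so that your mate can pick out the lids; do not let go. Leave the basin, the bottles, the cup and the brush where they stand.

Things in the scene. Friction and masses are not known exactly. Their poses are not given: they have to be found in the camera images.
- tote: Open plywood carry tote, 250 mm long (x), 180 mm wide (y), walls and floor 8 mm thick, walls 65 mm high, 0.45 to 0.65 kg empty. Origin: centre of its underside, z up. One corner, at +x +y, is cut down to 38 mm high (for 75 mm along the side, 50 mm along the end) and has a green lip: the picking corner. A bar handle runs along x between end uprights 46 mm wide and 150 mm high.
- tote_handle (a point): Middle of the tote's dark wooden bar handle, on its axis, 135 mm above the tote's underside; the frame turns with the tote (bar along x). The bar is 24 x 24 mm in section and 234 mm long, with free room beside and below it.
- tote_corner (a point): Inside of the green picking corner at floor level, where the inner faces of both walls meet the tote's floor: (117, 82, 8) mm from the tote's origin in its frame.
- lid0: One of five equal loose blue glazed jar lids in the tote: 28 mm across, flange 10 mm thick, knob to 23 mm high, 30 g. Origin: centre of its flat underside. They slide easily (friction coefficient 0.12 to 0.18): they stay put up to some 6 degrees of tip, begin to slide near 10 and at 25 to 30 degrees towards the corner slide right in.
- lid1: Another of the five jar lids, the same as lid0.
- lid2: Another of the five jar lids, the same as lid0.
- lid3: Another of the five jar lids, the same as lid0.
- lid4: Another of the five jar lids, the same as lid0.
- basin: Terracotta basin, a round bowl 200 mm across the rim and 60 mm high, 1.1 kg, standing loose on the bench. Origin at the centre of its underside.
- bottle0: Unfired clay gourd bottle, 86 mm across the belly, 160 mm high, standing loose; bystander. Origin at the centre of its underside.
- bottle1: Unfired clay gourd bottle, 86 mm across the belly, 160 mm high, standing loose; bystander. Origin at the centre of its underside.
- bottle2: Unfired clay gourd bottle, 86 mm across the belly, 160 mm high, standing loose; bystander. Origin at the centre of its underside.
- bottle3: Unfired clay gourd bottle, 86 mm across the belly, 160 mm high, standing loose; bystander. Origin at the centre of its underside.
- cup: Small white cup, 64 mm across, 60 mm high, standing loose; bystander. Origin at the centre of its underside.
- brush: Glaze brush, 160 mm long, lying loose; bystander. Origin under its middle.

How it is judged:
By the outcome, as a careful person would: the job done as asked, in the order asked, and still so for the second after the job is handed in, while the arm keeps its last pose, push and grip.
It also fails if it takes over 48 s, if anything falls off the work surface, if the arm or the gripper's body presses on something with over 40 N, if the wrist force passes 120 N, or if a joint passes its speed limit or range.

## Working session

There is one attempt and no reset: what is moved stays moved. The work goes in short steps, Python scripts to look and compute and a tool call to move; the robot and the scene stay as the last step left them, time stands still between calls to the robot, and variables do not carry over. Pictures are saved under pics/ and viewed, about 8 in all and at most 12, crops included, and the job is handed in when it is done.

Besides the shell and the picture viewer there is one more tool, called in YAML: its name, and indented under it one key for each argument. play_rows: Moves the arm, as the interface text tells. Its arguments: {"type":"object","properties":{"motion":{"type":"string"},"claw":{"type":"number"},"squeeze":{"type":"number"}},"required":["motion"]}

```bash
mkdir -p pics; ls; python3 - <<'E'
from bench import *
import cv2,numpy as np
np.set_printoptions(precision=4,suppress=True)
print(get_state())
for n in ("scene","top"):
    cv2.imwrite(f"pics/{n}0.png",cv2.resize(read_camera(n)[:,:,::-1],(800,600)))
for n in("scene","top","wrist"): print(get_calibration(n))
E
```

```text
pics
{'t': 0.0, 'joint_positions': array([-70.967 ,  28.1623,  89.3501,  -0.0007,  62.5499,  -6.0513]), 'joint_vel': array([ 0.0148, -0.0661,  0.081 ,  0.0096, -0.0983,  0.06  ]), 'effort': array([ -0.0007, -61.2646, -25.8192,   0.0692,   0.0482,  -0.0001]), 'eef_pos': array([ 0.2649, -0.5658,  0.2361]), 'eef_rot': array([-95.5153,  89.9377, 109.5693]), 'force': array([-0.61  ,  0.286 , -0.3707]), 'moment': array([ 0.0082, -0.0317, -0.0042]), 'opening': 1.000689816301505}
{'K': array([[348.0396,   0.    , 256.3533],
       [  0.    , 348.0396, 186.1237],
       [  0.    ,   0.    ,   1.    ]]), 'pose': array([[-0.563 ,  0.6746, -0.4774,  1.0661],
       [ 0.8263,  0.4496, -0.3393,  0.3717],
       [-0.0143, -0.5855, -0.8106,  0.9389],
       [ 0.    ,  0.    ,  0.    ,  1.    ]])}
{'K': array([[417.4109,   0.    , 256.1992],
       [  0.    , 417.4109, 198.9327],
       [  0.    ,   0.    ,   1.    ]]), 'pose': array([[-0.0213, -0.9833,  0.1809,  0.3328],
       [-0.9997,  0.0233,  0.0088,  0.0006],
       [-0.0128, -0.1806, -0.9835,  1.3356],
       [ 0.    ,  0.    ,  0.    ,  1.    ]])}
{'K': array([[326.6322,   0.    , 260.3862],
       [  0.    , 326.6322, 191.7921],
       [  0.    ,   0.    ,   1.    ]]), 'tool_from_camera': array([[-0.    , -0.2885,  0.9575, -0.1478],
       [ 1.    ,  0.0005,  0.0002,  0.0004],
       [-0.0005,  0.9575,  0.2885, -0.0809],
       [ 0.    ,  0.    ,  0.    ,  1.    ]])}
```

View pics/top0.png

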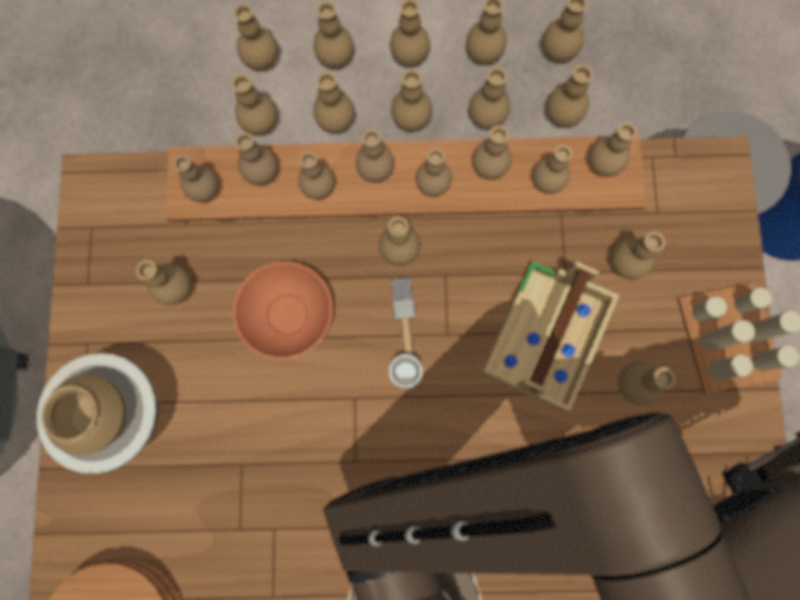

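View pics/scene0.png

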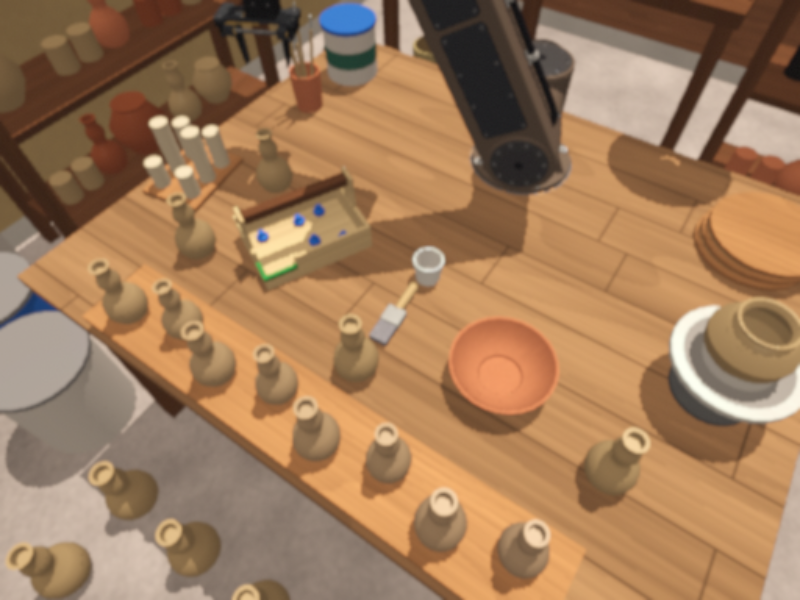

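The top view shows the tote at about (552,335), with its handle running from (540,385) to (580,272) and the green corner at (538,268). The basin rim is centred at (283,310). Bottles stand at (400,240), (632,255), (645,383) and (170,283), the cup at (405,370) and the brush at (403,310). I'll measure in enlarged crops.

```bash
cat > h.py <<'E'
from bench import *
import cv2,numpy as np
from scipy.spatial.transform import Rotation as R
np.set_printoptions(precision=4,suppress=True)
def ray(n,u,v,z):
    c=get_calibration(n);P=c["pose"];d=P[:3,:3]@np.linalg.inv(c["K"])@[u,v,1];o=P[:3,3]
    return o+d*(z-o[2])/d[2]
def proj(n,p):
    c=get_calibration(n);P=c["pose"];q=c["K"]@(P[:3,:3].T@(np.asarray(p)-P[:3,3]));return q[:2]/q[2]
E
python3 - <<'E'
from h import *
s=.64
im=cv2.cvtColor(cv2.imread("pics/top0.png"),cv2.COLOR_BGR2RGB)
raw=read_camera("top")
cv2.imwrite("pics/crop1.png",cv2.resize(raw[155:275,295:425,::-1],None,fx=5,fy=5,interpolation=cv2.INTER_CUBIC))
for n,u,v,z in [("h1",582,270,.147),("h0",540,385,.147),("green",538,268,.038),("basin",283,310,.06),("basL",233,310,.06),("basR",333,310,.06),("b400",400,228,.16),("b632",654,242,.16),("b645",664,378,.16),("b170",148,270,.16),("cup",405,371,.06),("brush0",403,280,.01),("brush1",408,350,.01)]:
    print(n,ray("top",u*s,v*s,z))
E
```

```text
h1 [ 0.6209 -0.3298  0.147 ]
h0 [ 0.4089 -0.2387  0.147 ]
green [ 0.6537 -0.2709  0.038 ]
basin [0.5746 0.2458 0.06  ]
basL [0.577  0.3458 0.06  ]
basR [0.5723 0.146  0.06  ]
b400 [0.707  0.0083 0.16  ]
b632 [ 0.6679 -0.4633  0.16  ]
b645 [ 0.4156 -0.4581  0.16  ]
b170 [0.6375 0.4795 0.16  ]
cup [0.4476 0.0053 0.06  ]
brush0 [0.6418 0.0054 0.01  ]
brush1 [ 0.4948 -0.0016  0.01  ]
```

View pics/crop1.png

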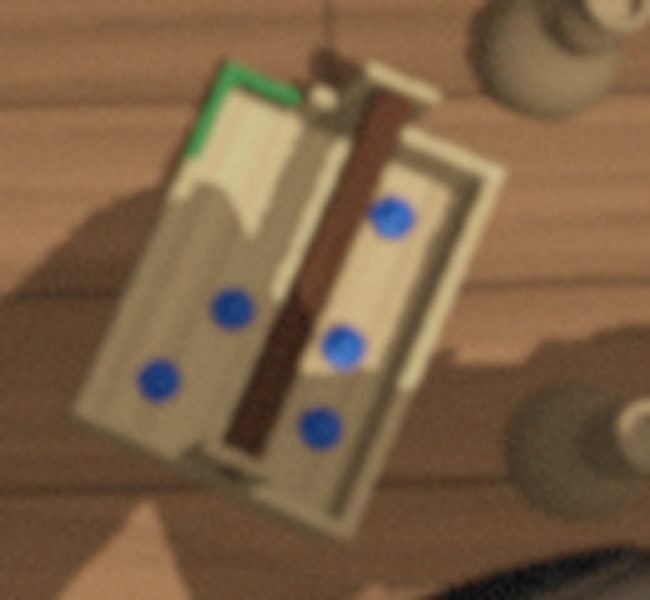

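The crop shows the tote's outer corners: green at (230,65), (505,170), (350,538) and (75,412). The bar ends are at (390,95) and (243,450), and all five lids are visible. I'll fit the pose and plan the approach.

```bash
cat >> h.py <<'E'
def rel(T0p,T0R,p,Rr):  # shift/turn in tool axes
    return T0R.inv().apply(np.asarray(p)-T0p), (T0R.inv()*Rr).as_rotvec(degrees=True)
def tcp():
    s=get_state(); return s["eef_pos"],R.from_euler("xyz",s["eef_rot"],degrees=True),s
def toolR(Rt,flip=1):  # tool x=-tote z, y=flip*tote y
    M=np.array([[0,0,1.],[0,flip,0],[-1,0,0]]); 
    M=np.column_stack([[0,0,-1],[0,flip,0],np.cross([0,0,-1],[0,flip,0])])
    return Rt*R.from_matrix(M)
E
python3 - <<'E'
from h import *
from scipy.optimize import least_squares
pts=[((230,65),(.125,.09,.038)),((75,412),(-.125,.09,.065)),((350,538),(-.125,-.09,.065)),((505,170),(.125,-.09,.065)),((390,95),(.117,0,.147)),((243,450),(-.117,0,.147))]
px=np.array([(295+(a[0]-2)/5,155+(a[1]-2)/5) for a,_ in pts]);L=np.array([b for _,b in pts])
f=lambda q:(np.array([proj("top",p) for p in R.from_euler("z",q[2]).apply(L)+[q[0],q[1],0]])-px).ravel()
r=least_squares(f,[.515,-.284,-.4]);print(r.x,np.degrees(r.x[2]),r.fun)
x,y,w=r.x
Rt=R.from_euler("z",w);p,Rc,s=tcp()
h=np.array([x,y,0])+Rt.apply([-.010,0,0])
print("axes",Rc.as_matrix())
for fl in(1,-1):
    for z in(.25,.139): print(fl,z,rel(p,Rc,[h[0],h[1],z],toolR(Rt,fl)))
E
```

```text
[ 0.5166 -0.2831 -0.4576] -26.21736674686622 [-0.7004 -0.4873 -0.2082  0.265  -0.1796  0.3496 -0.377  -0.0644  1.6037
 -1.0756 -0.2318  0.8912]
axes [[-0.0002  0.4239 -0.9057]
 [ 0.0008 -0.9057 -0.4239]
 [-1.     -0.0008 -0.0001]]
1 0.25 (array([-0.0136, -0.1572, -0.3416]), array([-128.7011,   -0.0559,    0.0166]))
1 0.139 (array([ 0.0974, -0.1571, -0.3416]), array([-128.7011,   -0.0559,    0.0166]))
-1 0.25 (array([-0.0136, -0.1572, -0.3416]), array([51.2989,  0.0138,  0.0464]))
-1 0.139 (array([ 0.0974, -0.1571, -0.3416]), array([51.2989,  0.0138,  0.0464]))
```

play_rows:
  motion: "-0.014 -0.04 -0.085 -32 0 0;-0.014 -0.04 -0.085 -32 0 0;-0.014 -0.04 -0.085 -32 0 0;-0.014 -0.08 -0.17 -64 0 0;-0.014 -0.08 -0.17 -64 0 0;-0.014 -0.08 -0.17 -64 0 0;-0.014 -0.08 -0.17 -64 0 0;-0.014 -0.08 -0.17 -64 0 0;-0.014 -0.12 -0.255 -97 0 0;-0.014 -0.12 -0.255 -97 0 0;-0.014 -0.12 -0.255 -97 0 0;-0.014 -0.12 -0.255 -97 0 0;-0.014 -0.12 -0.255 -97 0 0;-0.014 -0.157 -0.342 -128.7 0 0;-0.014 -0.157 -0.342 -128.7 0 0;-0.014 -0.157 -0.342 -128.7 0 0;-0.014 -0.157 -0.342 -128.7 0 0;-0.014 -0.157 -0.342 -128.7 0 0;-0.014 -0.157 -0.342 -128.7 0 0;-0.014 -0.157 -0.342 -128.7 0 0"
  claw: 0

```text
t: 1.82
eef_pos: [0.5081, -0.2788, 0.2505]
eef_rot: [174.5, 90.0, 148.1]
force: [0.5, 0.1, 0.2]
opening: 1.001
```

```bash
python3 - <<'E'
from h import *
p,Rc,s=tcp();print(p,s["joint_positions"],Rc.as_matrix())
im=read_camera("wrist");c=get_calibration("wrist");T=c["tool_from_camera"]
np.savez("w1.npz",p=p,R=Rc.as_matrix())
x,y,w=.5166,-.2831,np.radians(-26.2)
im=im[:,:,::-1].copy()
for L in[(.117,.012,.147),(.117,-.012,.147),(-.117,.012,.147),(-.117,-.012,.147),(.125,.09,.038),(-.125,.09,.065),(-.01,0,.147)]:
    P=R.from_euler("z",w).apply(L)+[x,y,0]
    q=c["K"]@(T[:3,:3].T@(Rc.inv().apply(P-p)-T[:3,3]));q=q/q[2];print(L,q[:2]);cv2.circle(im,tuple(int(v) for v in q[:2]),3,(255,0,255),1)
cv2.imwrite("pics/w1.png",cv2.resize(im,(800,600)))
E
```

```text
[ 0.5081 -0.2788  0.2505] [-35.281   23.6355  94.8571  -0.0012  61.5261 -98.8462] [[-0.0003  0.4452  0.8954]
 [ 0.0002  0.8954 -0.4452]
 [-1.      0.     -0.0003]]
(0.117, 0.012, 0.147) [274.6967 329.9493]
(0.117, -0.012, 0.147) [248.61   330.0188]
(-0.117, 0.012, 0.147) [277.6482  55.9146]
(-0.117, -0.012, 0.147) [244.044  56.046]
(0.125, 0.09, 0.038) [333.5999 274.5901]
(-0.125, 0.09, 0.065) [355.7577  56.1171]
(-0.01, 0, 0.147) [261.2652 198.5873]
```

View pics/w1.png

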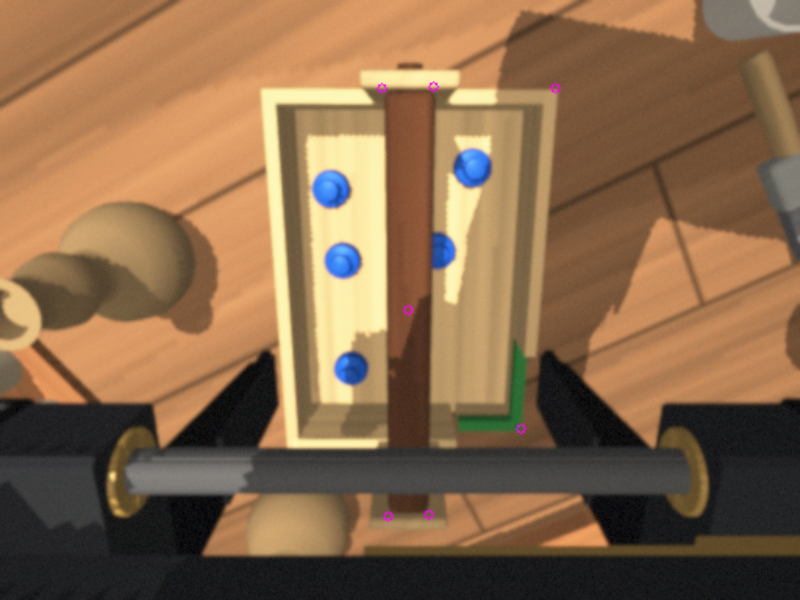

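The wrist view agrees with the fit: the projected bar points lie on the bar to about 2 mm and the jaws straddle it. I'll descend and grip.

play_rows:
  motion: "0.03 0 0 0 0 0;0.06 0 0 0 0 0;0.085 0 0 0 0 0;0.105 0 0 0 0 0;0.1125 0 0 0 0 0;0.1125 0 0 0 0 0;0.1125 0 0 0 0 0"

```text
t: 2.45
eef_pos: [0.5084, -0.2792, 0.1387]
eef_rot: [-14.2, 90.0, -40.5]
force: [1.8, -0.9, 0.6]
opening: 0.996
```

play_rows:
  motion: "0 0 0 0 0 0;0 0 0 0 0 0;0 0 0 0 0 0;0 0 0 0 0 0;0 0 0 0 0 0;0 0 0 0 0 0;0 0 0 0 0 0;0 0 0 0 0 0;0 0 0 0 0 0;0 0 0 0 0 0;0 0 0 0 0 0;0 0 0 0 0 0"
  claw: 255
  squeeze: 58

```text
t: 3.45
eef_pos: [0.5082, -0.2786, 0.1381]
eef_rot: [120.3, 90.0, 94.0]
force: [2.1, -0.1, -4.6]
opening: 0.244
```

play_rows:
  motion: "-0.002 0 0 0 0 0;-0.006 0 0 0 0 0;-0.013 0 0 0 0 0;-0.023 0 0 0 0 0;-0.036 0 0 0 0 0;-0.051 0 0 0 0 0;-0.067 0 0 0 0 0;-0.084 0 0 0 0 0;-0.101 0 0 0 0 0;-0.118 0 0 0 0 0;-0.135 0 0 0 0 0;-0.152 0 0 0 0 0;-0.167 0 0 0 0 0;-0.18 0 0 0 0 0;-0.19 0 0 0 0 0;-0.196 0 0 0 0 0;-0.199 0 0 0 0 0;-0.2 0 0 0 0 0;-0.2 0 0 0 0 0;-0.2 0 0 0 0 0"

```text
t: 5.12
eef_pos: [0.508, -0.2788, 0.3375]
eef_rot: [173.0, 89.9, 146.8]
force: [1.0, -0.2, -6.6]
opening: 0.251
```

```bash
python3 - <<'E'
from h import *
p,Rc,s=tcp();print(p,s["joint_positions"],s["force"],s["moment"],s["opening"])
cv2.imwrite("pics/w2.png",cv2.resize(read_camera("wrist")[:,:,::-1],(640,480)))
# tote frame from tool: tool x=-z_t, y=y_t, z=x_t ; grasp point 3mm ahead is local (-.010,0,.135) 
Rt=Rc*toolR(R.identity(),1).inv()
to=p+Rc.apply([.003,0,0])-Rt.apply([-.010,0,.135]);print("tote",to,Rt.as_euler("xyz",degrees=True))
B=np.array([.5746,.2458]);az=np.degrees(np.arctan2(B[1],B[0]))
# level hover and tipped goal
for yaw in(-20,-10,0):
  d=np.array([np.cos(np.radians(40)),np.sin(np.radians(40)),0])   # tip direction in tote frame
  Y=R.from_euler("z",yaw,degrees=True)
  for tip in(0,10,30):
    Rg=Y*R.from_rotvec(np.radians(tip)*np.cross([0,0,1],d))
    c=np.array([B[0],B[1],.105 if tip==30 else (.155 if tip else .2)])  # corner inner floor position
    o=c-Rg.apply([.117,.082,.008]);Rg_t=toolR(Rg)
    tp=o+Rg.apply([-.010,0,.135])-Rg_t.apply([.003,0,0])
    print(yaw,tip,"tcp",tp,"r",np.hypot(*tp[:2]),"down",Rg_t.apply([1,0,0]),"minz",min(o[2]+Rg.apply([a,b,0])[2] for a in(-.125,.125) for b in(-.09,.09)))
    print("   rel",*rel(p,Rc,tp,Rg_t))
E
```

```text
[ 0.508  -0.2788  0.3375] [-35.2835  19.5152  87.648   -0.0025  72.9021 -99.0657] [ 0.9642 -0.2377 -6.6008] [ 0.1451 -0.155  -0.0256] 0.25100460353531295
tote [ 0.5169 -0.2831  0.1994] [  0.0079   0.0649 -26.2171]
-20 0 tcp [0.4272 0.2122 0.33  ] r 0.47700354018344215 down [ 0.  0. -1.] minz 0.192
   rel [ 0.0078  0.4047 -0.2894] [-6.2171 -0.0644 -0.0114]
-20 10 tcp [0.4506 0.2207 0.3091] r 0.5017087950736512 down [-0.1632 -0.0594 -0.9848] minz 0.14516440902703484
   rel [ 0.0288  0.4227 -0.2722] [-6.1968  7.2399 -6.8485]
-20 30 tcp [0.5072 0.2413 0.2926] r 0.5616473222603786 down [-0.4698 -0.171  -0.866 ] minz 0.09243646855850242
   rel [ 0.0452  0.4662 -0.2304] [ -6.061   21.8488 -20.5219]
-10 0 tcp [0.4353 0.1871 0.33  ] r 0.47379708886761407 down [ 0.  0. -1.] minz 0.192
   rel [ 0.0078  0.3858 -0.271 ] [-16.2171  -0.0633  -0.0171]
-10 10 tcp [0.4568 0.1995 0.3091] r 0.49848687089464805 down [-0.1504 -0.0868 -0.9848] minz 0.14516440902703484
   rel [ 0.0287  0.4065 -0.2572] [-16.1709   6.6363  -7.4859]
-10 30 tcp [0.509  0.2296 0.2926] r 0.5583938883250797 down [-0.433 -0.25  -0.866] minz 0.09243646855850243
   rel [ 0.0452  0.4565 -0.2237] [-15.8293  20.035  -22.4217]
0 0 tcp [0.4476 0.1638 0.33  ] r 0.476630045213266 down [ 0.  0. -1.] minz 0.192
   rel [ 0.0078  0.3703 -0.2497] [-26.2171  -0.0619  -0.0226]
0 10 tcp [0.4666 0.1798 0.3091] r 0.5000706502997652 down [-0.133  -0.1116 -0.9848] minz 0.14516440902703484
   rel [ 0.0287  0.3931 -0.2397] [-26.1448   5.9938  -8.0903]
0 30 tcp [0.5128 0.2185 0.2926] r 0.5573976664115191 down [-0.383  -0.3214 -0.866 ] minz 0.09243646855850243
   rel [ 0.0452  0.4482 -0.2153] [-25.5956  18.1032 -24.2214]
```

View pics/w2.png

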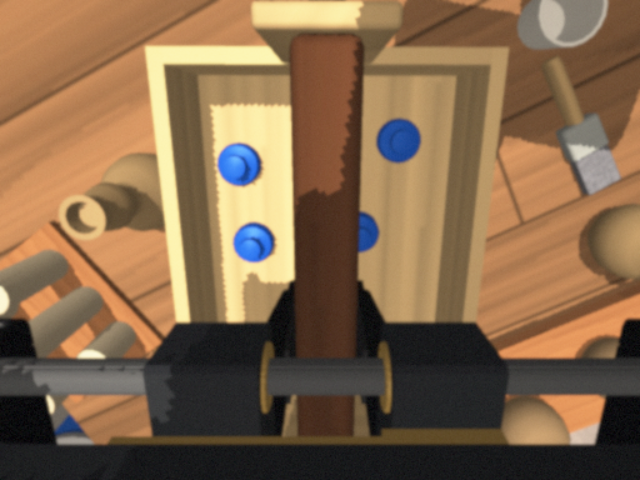

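The tote is held level and clear of everything. I'll carry it across smoothly without turning it.

play_rows:
  motion: "0 0.0001 0 0 0 0;0 0.0006 -0.0003 0 0 0;0 0.0017 -0.0008 0 0 0;0 0.004 -0.002 0 0 0;0 0.0075 -0.0037 0 0 0;0 0.0124 -0.0061 0 0 0;0 0.0188 -0.0093 0 0 0;0 0.027 -0.0133 0 0 0;0 0.0368 -0.0181 0 0 0;0 0.0483 -0.0238 0 0 0;0 0.0615 -0.0303 0 0 0;0 0.0761 -0.0375 0 0 0;0 0.0924 -0.0455 0 0 0;0 0.1097 -0.054 0 0 0;0 0.1284 -0.0632 0 0 0;0 0.1481 -0.0729 0 0 0;0 0.1686 -0.083 0 0 0;0 0.1898 -0.0935 0 0 0;0 0.2114 -0.1041 0 0 0;0 0.2333 -0.1149 0 0 0"

```text
t: 6.83
eef_pos: [0.5076, -0.0166, 0.3383]
eef_rot: [27.3, 90.0, 1.1]
force: [-0.3, 0.8, -6.3]
opening: 0.25
```

play_rows:
  motion: "0 0.0219 -0.0108 0 0 0;0 0.0435 -0.0214 0 0 0;0 0.0647 -0.0319 0 0 0;0 0.0852 -0.042 0 0 0;0 0.1049 -0.0517 0 0 0;0 0.1236 -0.0609 0 0 0;0 0.1409 -0.0694 0 0 0;0 0.1572 -0.0774 0 0 0;0 0.1718 -0.0846 0 0 0;0 0.185 -0.0911 0 0 0;0 0.1965 -0.0968 0 0 0;0 0.2063 -0.1016 0 0 0;0 0.2145 -0.1056 0 0 0;0 0.2209 -0.1088 0 0 0;0 0.2258 -0.1112 0 0 0;0 0.2293 -0.1129 0 0 0;0 0.2316 -0.1141 0 0 0;0 0.2327 -0.1146 0 0 0;0 0.2333 -0.1149 0 0 0;0 0.2333 -0.1149 0 0 0"

```text
t: 8.5
eef_pos: [0.5082, 0.2411, 0.3381]
eef_rot: [-41.8, 90.0, -68.1]
force: [0.9, -0.2, -6.4]
opening: 0.255
```

```bash
python3 - <<'E'
from h import *
p,Rc,s=tcp();print(s["t"],p,s["joint_positions"],s["force"],s["opening"])
raw=read_camera("top")[:,:,::-1]
cv2.imwrite("pics/t2.png",cv2.resize(raw[100:300,60:330],None,fx=2.9,fy=2.9,interpolation=cv2.INTER_CUBIC))
Y=Rc*toolR(R.identity()).inv();print(Y.as_euler("xyz",degrees=True))
d=np.array([np.cos(np.radians(42)),np.sin(np.radians(42)),0])
for tip,cz in((12,.14),(30,.105)):
    Rg=Y*R.from_rotvec(np.radians(tip)*np.cross([0,0,1],d));c=np.array([.5746,.2458,cz])
    o=c-Rg.apply([.117,.082,.008]);Rg_t=toolR(Rg);tp=o+Rg.apply([-.010,0,.135])-Rg_t.apply([.003,0,0])
    print(tip,tp,*rel(p,Rc,tp,Rg_t))
E
```

```text
8.5 [0.5082 0.2411 0.3381] [ 18.654   17.9271  89.9274  -0.0108  72.1448 -45.1112] [ 0.8951 -0.2395 -6.4023] 0.25475695449185576
[ -0.0069  -0.0077 -26.2314]
12 [0.4536 0.2366 0.2982] [ 0.0399 -0.0281 -0.0471] [-0.      8.9177 -8.0296]
30 [0.5062 0.2515 0.2922] [ 0.0459  0.0085 -0.0064] [  0.      22.2943 -20.0739]
```

View pics/t2.png

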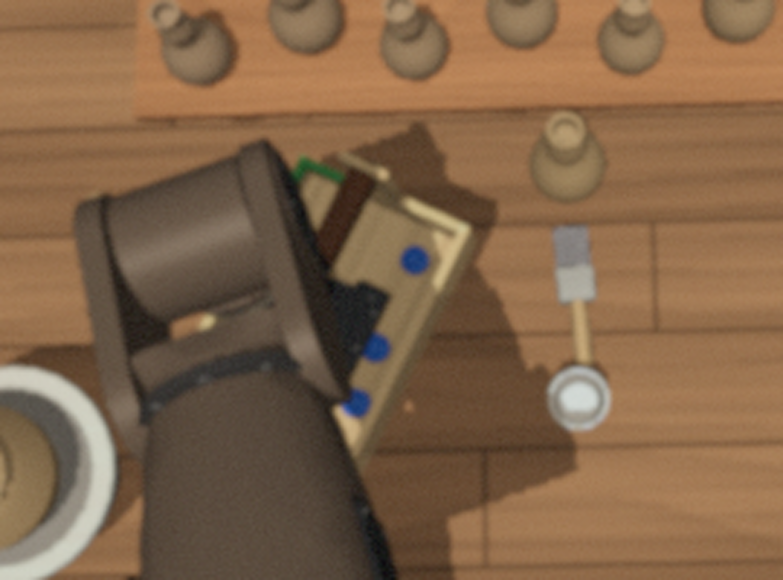

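The carry ended level and clear, with the tote over the basin. The arm hides part of the tote from the top camera. Next I'll tip slowly about the axis across the corner diagonal.

play_rows:
  motion: "0 0 0 0 0.37 -0.33;0 0 0 0 1.1 -1.0;0 0 0 0 2.2 -2.0;0 0 0 0 3.3 -3.0;0 0 0 0 4.1 -3.7;0 0 0 0 4.7 -4.2;0 0 0 0 5.2 -4.7;0 0 0 0 5.6 -5.0;0 0 0 0 5.9 -5.35;0 0 0 0 6.2 -5.6;0 0 0 0 6.5 -5.9;0 0 0 0 6.8 -6.15;0 0 0 0 7.1 -6.4;0 0 0 0 7.4 -6.7;0 0 0 0 7.7 -6.95;0 0 0 0 8.0 -7.2;0 0 0 0 8.3 -7.5;0 0 0 0 8.6 -7.75;0 0 0 0 8.9 -8.0;0 0 0 0 9.2 -8.3"

```text
t: 10.22
eef_pos: [0.5082, 0.2412, 0.3381]
eef_rot: [-137.9, 77.6, -164.1]
force: [-0.3, 0.5, -6.2]
opening: 0.252
```

play_rows:
  motion: "0 0 0 0 0.2 -0.18;0 0 0 0 0.4 -0.36;0 0 0 0 0.6 -0.54;0 0 0 0 0.8 -0.72;0 0 0 0 1 -0.9;0 0 0 0 1.2 -1.08;0 0 0 0 1.5 -1.35;0 0 0 0 1.8 -1.6;0 0 0 0 2.1 -1.9;0 0 0 0 2.4 -2.15;0 0 0 0 2.7 -2.4;0 0 0 0 3 -2.7;0 0 0 0 3.4 -3.05;0 0 0 0 3.8 -3.4;0 0 0 0 4.2 -3.8;0 0 0 0 4.6 -4.15;0 0 0 0 5 -4.5;0 0 0 0 5.4 -4.85;0 0 0 0 5.7 -5.1;0 0 0 0 5.9 -5.3"

```text
t: 11.88
eef_pos: [0.5082, 0.2412, 0.338]
eef_rot: [-138.0, 69.6, -164.2]
force: [0.2, -0.9, -6.5]
opening: 0.249
```

play_rows:
  motion: "0 0 0 0 0 0;0 0 0 0 0 0;0 0 0 0 0 0;0 0 0 0 0.3 -0.25;0 0 0 0 0.8 -0.7;0 0 0 0 1.3 -1.2;0 0 0 0 1.9 -1.7;0 0 0 0 2.5 -2.25;0 0 0 0 3.1 -2.8;0 0 0 0 3.7 -3.3;0 0 0 0 4.3 -3.85;0 0 0 0 4.9 -4.4;0 0 0 0 5.5 -4.95;0 0 0 0 6.1 -5.5;0 0 0 0 6.6 -5.95;0 0 0 0 7 -6.3;0 0 0 0 7.3 -6.6;0 0 0 0 7.4 -6.7;0 0 0 0 7.4 -6.7;0 0 0 0 7.4 -6.7"

```text
t: 13.55
eef_pos: [0.5081, 0.2412, 0.3381]
eef_rot: [-137.9, 59.7, -164.2]
force: [0.4, 0.3, -6.5]
opening: 0.252
```

```bash
python3 - <<'E'
from h import *
p,Rc,s=tcp();print(s["t"],p,s["joint_positions"],s["force"],s["moment"],s["opening"])
T=read_camera("top")[100:300,60:330,::-1];S=read_camera("scene")[100:300,200:470,::-1]
cv2.imwrite("pics/t3.png",cv2.resize(np.vstack([T,S]),(0,0),fx=1.5,fy=1.5,interpolation=cv2.INTER_CUBIC))
cv2.imwrite("pics/s3.png",cv2.resize(S,None,fx=2.9,fy=2.9,interpolation=cv2.INTER_CUBIC))
Rt=Rc*toolR(R.identity()).inv();print("tilt",np.degrees(np.arccos(Rt.as_matrix()[2,2])))
o=p+Rc.apply([.003,0,0])-Rt.apply([-.010,0,.135]);c=o+Rt.apply([.117,.082,.008]);print("corner",c)
print("shift",Rc.inv().apply(np.array([.5746,.2458,.105])-c))
E
```

```text
13.55 [0.5081 0.2412 0.3381] [ 18.1491  30.541   74.4902   1.2032 105.2378 -45.6325] [ 0.427   0.3098 -6.4781] [ 0.3418 -1.0908  0.0549] 0.2523254807248539
tilt 30.29227462532781
corner [0.5756 0.2352 0.1506]
shift [0.0384 0.0243 0.0113]
```

View pics/s3.png

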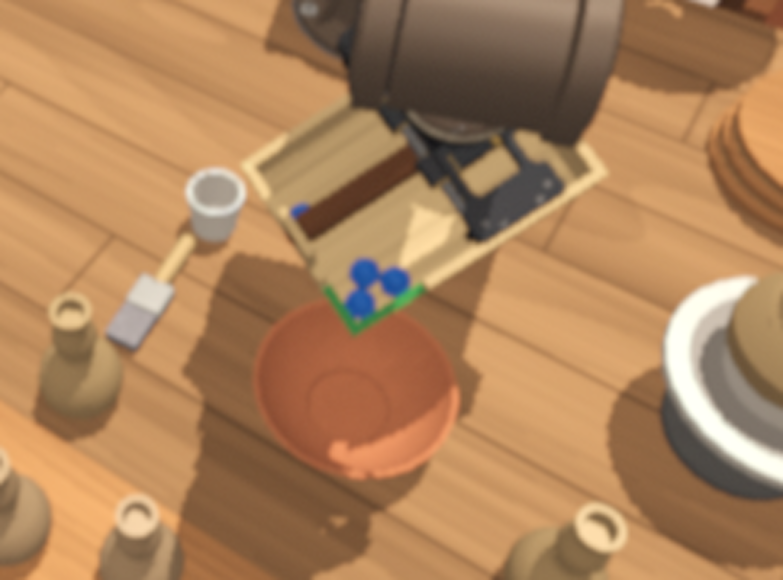

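The scene view shows three lids in the green corner at (362,272), (395,281) and (360,303). One lags at the end wall by the bar at (300,213), and one is hidden. I'll lower to the goal height, wait, then look again with the tote model drawn on the picture to check whether the bar slipped.

play_rows:
  motion: "0.001 0 0 0 0 0;0.003 0.001 0.001 0 0 0;0.006 0.003 0.002 0 0 0;0.01 0.005 0.003 0 0 0;0.014 0.007 0.004 0 0 0;0.018 0.01 0.005 0 0 0;0.022 0.013 0.006 0 0 0;0.026 0.016 0.007 0 0 0;0.03 0.019 0.009 0 0 0;0.033 0.021 0.01 0 0 0;0.036 0.023 0.011 0 0 0;0.037 0.024 0.011 0 0 0;0.038 0.024 0.011 0 0 0;0.038 0.024 0.011 0 0 0;0.038 0.024 0.011 0 0 0;0.038 0.024 0.011 0 0 0"

```text
t: 14.98
eef_pos: [0.507, 0.2517, 0.2933]
eef_rot: [-137.9, 59.7, -164.2]
force: [0.2, 0.3, -6.7]
opening: 0.247
```

```bash
cat > look.py <<'E'
from h import *
import sys
p,Rc,s=tcp();print(s["t"],p,s["force"],s["moment"],s["opening"])
Rt=Rc*toolR(R.identity()).inv();print("tilt",np.degrees(np.arccos(Rt.as_matrix()[2,2])))
o=p+Rc.apply([.003,0,0])-Rt.apply([-.010,0,.135]);print("corner",o+Rt.apply([.117,.082,.008]))
def crop(n,x0,y0,w,h,f):
    im=cv2.resize(read_camera(n)[y0:y0+h,x0:x0+w,::-1],None,fx=f,fy=f,interpolation=cv2.INTER_CUBIC)
    for L in[(.125,.09,.038),(.125,-.09,.065),(-.125,.09,.065),(-.125,-.09,.065),(.117,0,.135)]:
        q=((proj(n,o+Rt.apply(L))-[x0,y0])*f).astype(int);cv2.circle(im,tuple(q),4,(255,0,255),1)
    return im
cv2.imwrite("pics/%s.png"%sys.argv[1],np.hstack([crop("scene",275,130,140,120,4),crop("wrist" if 0 else "top",120,120,60,120,4)]))
E
python3 look.py l4
```

```text
14.9833 [0.507  0.2517 0.2933] [ 0.2466  0.3027 -6.7177] [ 0.3841 -1.1142  0.0029] 0.24670734178884135
tilt 30.27949720386264
corner [0.5745 0.2457 0.1058]
```

View pics/l4.png

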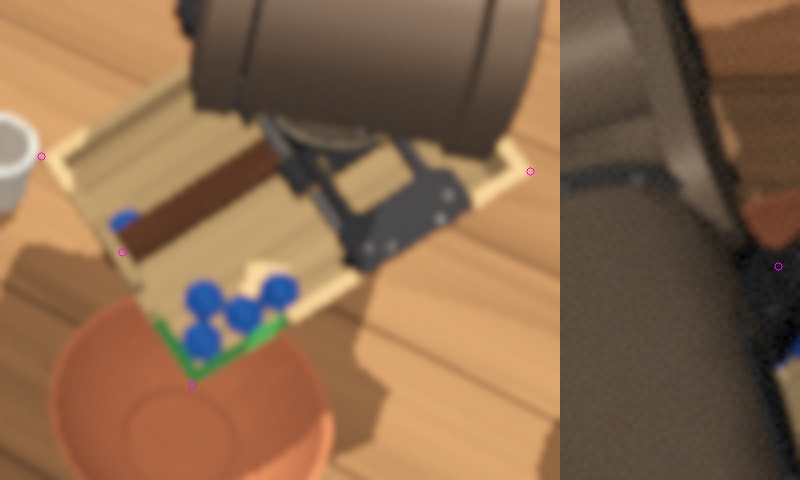

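```bash
python3 - <<'E'
from h import *
p,Rc,s=tcp();Rt=Rc*toolR(R.identity()).inv();o=p+Rc.apply([.003,0,0])-Rt.apply([-.010,0,.135])
P=lambda L:((proj("scene",o+Rt.apply(L))-[275,130])*4).round()
for y in(-.06,-.05,-.04,-.03,-.02,-.01,0,.02,.04,.068): print(y,P([.103,y,.02]),P([.09,y,.02]))
g=-Rt.inv().apply([0,0,1]);print("gravity in tote",g)
# fit tote attitude to visible corners
from scipy.optimize import least_squares
L=np.array([(.125,.09,.038),(.125,-.09,.065),(-.125,.09,.065)]);px=np.array([(195,380),(48,158),(530,170)])
hp=o+Rt.apply([-.01,0,.135])
f=lambda a:(np.array([P2 for P2 in((proj("scene",hp+(Rt*R.from_euler("y",a[0])).apply(l-np.array([-.01,0,.135])))-[275,130])*4 for l in L)])-px).ravel()
r=least_squares(f,[0.]);print(np.degrees(r.x),r.fun)
E
```

```text
-0.06 [ 97. 185.] [113. 175.]
-0.05 [105. 197.] [121. 187.]
-0.04 [113. 209.] [129. 199.]
-0.03 [121. 221.] [137. 211.]
-0.02 [129. 233.] [145. 223.]
-0.01 [137. 245.] [153. 235.]
0 [145. 257.] [162. 247.]
0.02 [162. 282.] [178. 271.]
0.04 [178. 306.] [194. 296.]
0.068 [201. 341.] [218. 331.]
gravity in tote [ 0.3744  0.3378 -0.8636]
[1.4832] [ 0.7     3.9922 -3.6422 -1.868   3.9817 -0.2467]
```

The tote model still fits, with about 1.5° of slip at most. Four lids are in the corner. The fifth is caught on the end wall at y ≈ −28 mm, just where the upright begins. Easing the x-tip while increasing the y-tip should let it pass, after which I'll restore the diagonal tip.

```bash
cat > plan.py <<'E'
from h import *
import sys
ry,rz,cz=map(float,sys.argv[1:4])
p,Rc,s=tcp();L0=toolR(R.from_euler("z",-26.23,degrees=True))
Rg_t=L0*R.from_rotvec([0,ry,rz],degrees=True);Rg=Rg_t*toolR(R.identity()).inv()
o=np.array([.5746,.2458,cz])-Rg.apply([.117,.082,.008]);tp=o+Rg.apply([-.010,0,.135])-Rg_t.apply([.003,0,0])
sh,tu=rel(p,Rc,tp,Rg_t);print(s["joint_positions"],tp,sh,tu,"minz",min(o[2]+Rg.apply([a,b,0])[2] for a in(-.125,.125) for b in(-.09,.09)))
for k in (.25,.5,.75): print(k,sh*k,tu*k)
E
python3 plan.py 4 -29 .14
```

```text
[ 19.0125  32.6007  77.5437   1.6223 100.0944 -44.9177] [0.4671 0.2915 0.3016] [ 0.0067  0.0177 -0.0537] [  4.9071 -17.7671  -8.3305] minz 0.12861191599557759
0.25 [ 0.0017  0.0044 -0.0134] [ 1.2268 -4.4418 -2.0826]
0.5 [ 0.0033  0.0088 -0.0268] [ 2.4536 -8.8836 -4.1653]
0.75 [ 0.005   0.0133 -0.0402] [  3.6803 -13.3254  -6.2479]
```

play_rows:
  motion: "0.0003 0.001 -0.0027 0.25 -0.9 -0.4;0.001 0.0027 -0.008 0.75 -2.7 -1.25;0.0017 0.0044 -0.0134 1.2 -4.4 -2.1;0.0023 0.0062 -0.0188 1.7 -6.2 -2.9;0.003 0.008 -0.0242 2.2 -8 -3.75;0.0037 0.0097 -0.0295 2.7 -9.8 -4.6;0.0044 0.0115 -0.035 3.2 -11.5 -5.4;0.005 0.0133 -0.0402 3.7 -13.3 -6.25;0.0057 0.015 -0.0456 4.2 -15.1 -7.1;0.0062 0.0166 -0.0502 4.6 -16.6 -7.8;0.0065 0.0174 -0.0526 4.8 -17.4 -8.2;0.0067 0.0177 -0.0537 4.9 -17.8 -8.3;0.0067 0.0177 -0.0537 4.9 -17.8 -8.3;0.0067 0.0177 -0.0537 4.9 -17.8 -8.3;0.0067 0.0177 -0.0537 4.9 -17.8 -8.3;0.0067 0.0177 -0.0537 4.9 -17.8 -8.3;0.0067 0.0177 -0.0537 4.9 -17.8 -8.3;0.0067 0.0177 -0.0537 4.9 -17.8 -8.3;0.0067 0.0177 -0.0537 4.9 -17.8 -8.3;0.0067 0.0177 -0.0537 4.9 -17.8 -8.3"

```text
t: 16.75
eef_pos: [0.4671, 0.2914, 0.3014]
eef_rot: [-97.8, 60.7, -124.1]
force: [0.2, -0.4, -5.9]
opening: 0.248
```

```bash
python3 look.py l5; python3 plan.py 23 -20 .105
```

```text
16.75 [0.4671 0.2914 0.3014] [ 0.1662 -0.4176 -5.9399] [ 0.927  -0.5533  0.0101] 0.24800849909583172
tilt 29.255946664583586
corner [0.5747 0.2458 0.1398]
[ 30.5573  29.8278  80.9925 -12.1602  95.8882 -31.5921] [0.5082 0.2505 0.2929] [ 0.0127 -0.0131  0.0558] [-5.0256 18.2914  8.5861] minz 0.09238077705276375
0.25 [ 0.0032 -0.0033  0.0139] [-1.2564  4.5728  2.1465]
0.5 [ 0.0064 -0.0066  0.0279] [-2.5128  9.1457  4.293 ]
0.75 [ 0.0096 -0.0099  0.0418] [-3.7692 13.7185  6.4396]
```

View pics/l5.png

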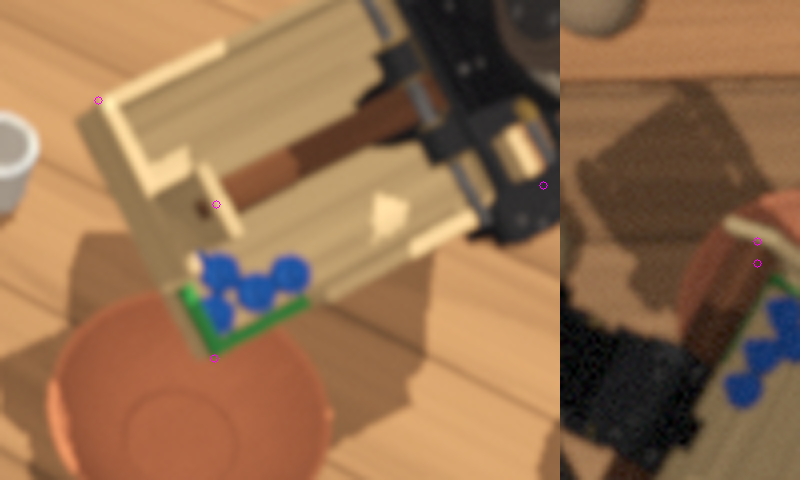

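The stuck lid slid down and now peeks out at (200,258), beside the others at (220,272), (217,313), (256,292) and (290,272). I'll return to the diagonal tip.

play_rows:
  motion: "0.0006 -0.0007 0.0028 -0.25 0.9 0.4;0.0019 -0.002 0.0084 -0.75 2.7 1.3;0.0032 -0.0033 0.014 -1.25 4.6 2.15;0.0045 -0.0046 0.0195 -1.75 6.4 3;0.0058 -0.006 0.025 -2.25 8.2 3.85;0.007 -0.0072 0.0307 -2.75 10.05 4.7;0.0083 -0.0085 0.0363 -3.25 11.9 5.6;0.0096 -0.01 0.0418 -3.75 13.7 6.4;0.0108 -0.0111 0.0474 -4.25 15.5 7.3;0.0118 -0.0122 0.052 -4.7 17 8;0.0124 -0.0128 0.0547 -4.9 17.9 8.4;0.0127 -0.0131 0.0558 -5 18.3 8.6;0.0127 -0.0131 0.0558 -5 18.3 8.6;0.0127 -0.0131 0.0558 -5 18.3 8.6;0.0127 -0.0131 0.0558 -5 18.3 8.6;0.0127 -0.0131 0.0558 -5 18.3 8.6;0.0127 -0.0131 0.0558 -5 18.3 8.6;0.0127 -0.0131 0.0558 -5 18.3 8.6;0.0127 -0.0131 0.0558 -5 18.3 8.6;0.0127 -0.0131 0.0558 -5 18.3 8.6"

```text
t: 18.52
eef_pos: [0.5082, 0.2506, 0.293]
eef_rot: [-139.0, 59.5, -165.2]
force: [0.4, -0.2, -6.2]
opening: 0.25
```

```bash
python3 look.py l6
```

```text
18.5167 [0.5082 0.2506 0.293 ] [ 0.4371 -0.1804 -6.2227] [ 0.3573 -1.0893  0.0174] 0.24971541260458954
tilt 30.469018428092735
corner [0.5746 0.2459 0.105 ]
```

View pics/l6.png

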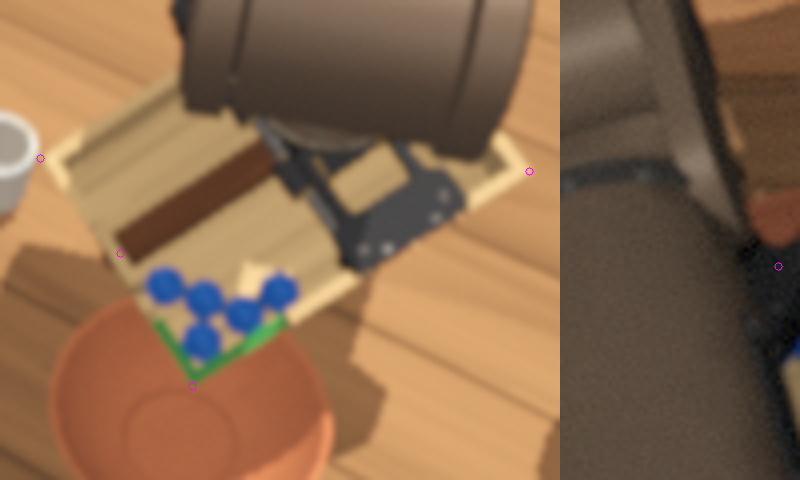

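All five lids now sit together in the green corner, at (203,342), (204,298), (165,285), (242,315) and (280,292). The corner is over the middle of the basin, about 35–45 mm above the rim. I'll let it settle briefly and hand in.

play_rows:
  motion: "0 0 0 0 0 0;0 0 0 0 0 0;0 0 0 0 0 0;0 0 0 0 0 0;0 0 0 0 0 0;0 0 0 0 0 0"

```text
t: 19.12
eef_pos: [0.5082, 0.2505, 0.2929]
eef_rot: [-139.0, 59.5, -165.3]
force: [-0.8, -0.0, -5.8]
opening: 0.248
```

```bash
python3 -c "
from h import *
print(abs(get_state()['joint_vel']).max(),get_state()['force']);print(sign_off())"
```

```text
0.02794900346515839 [-0.7531 -0.0295 -5.7982]
the job is handed in; nothing more can be done
None
```

I gripped the tote by its bar handle, lifted it, carried it level to the basin and tipped it slowly about 30° towards the green corner. The job was handed in at about 19 s with the tote still held up and tipped.

- **Stuck lid:** on the first tip, one lid caught on the end wall beside the upright. I eased the tip along the tote's length and tipped more towards the long side until it slid free. Then I went back to the diagonal tip.
- **Lids:** the last picture shows all five together in the green corner, with none spilled. They fan out from the corner; the farthest are roughly 70 mm from it.
- **Position:** the inside of the corner is at (0.575, 0.246, 0.105) m, over the basin's centre. That puts the green corner about 35–45 mm above the rim, resting on nothing.
- **Steadiness:** the arm was still, the force on the tool was only about 6 N (the weight), and the grip opening was steady.
- **Disagreement:** the drawn tote model differed slightly from the picture. That could be up to 1.5° of slip of the bar in the jaws, which did not grow visibly.
- **Limits of the last checks:** the arm blocked the top camera, so the final lid check rests on the scene camera alone. I saw no sign that the basin, cup, brush or bottles had moved, but I did not measure them again at the end.

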